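Move the stray lemon to its own pan and flip the garnish caddy's lid shut

TASK

A lemon has been left lying on the olives in the garnish caddy, so the lid cannot close. Move it over into the empty steel pan beside them: lower it in, do not drop it from high above. Then close the caddy: tip its open lid over from behind, past upright, and let it fall shut by its own weight. Leave the black tumbler, the salt shaker and the jigger near the caddy standing where they are.

Things in the scene. Friction and masses are not known exactly. Their poses are not given: they have to be found in the camera images.
- caddy: garnish caddy: black plastic box standing on the counter, fixed, 125 (its x) x 198 (its y) mm, rim 86 mm above the counter, with two drop-in steel pans side by side along its y and a steel lid hinged at the back. Origin: centre of its underside, on the counter; x points from its front (two low ribs, near the robot) to its hinged back, y to its left, z up.
- lid (a joint): hinge of the caddy's flat steel lid, about 0.26 kg (0.18 to 0.37), free running: 0 = shut flat on the rim, pi/2 = upright, 1.95 = leaning back on its stop, as it stands at the start. The lid tips towards shut once it is pushed past upright (below about 1.5) and then falls the whole way in about half a second; let go at a larger angle it falls back to its stop. Pushing it near its free edge takes less than 2 N.
- lid_hinge (a point): middle of the lid's hinge axis, which runs along the caddy's y, 67.5 mm behind the caddy's centre and 88.5 mm above the counter; axes as the caddy's.
- lid_edge (a point): middle of the lid's free edge, 132 mm from the hinge axis; it moves with the lid. A black thumb tab 62 mm wide reaches 16 mm beyond it. The lid is 204 mm wide along the hinge, its plate 3 mm thick with an 11 mm rim turned to the inside; its outer face, which looks away from the caddy when open, lies 2 mm outside the line from the hinge axis to the free edge.
- empty_pan: the empty pan, into which the lemon goes: square-cornered steel, inside 104 mm (its x) x 86 mm (its y), 66 mm deep, fixed in the caddy with its rim at 85.5 mm above the counter. It may be the left or the right one. Origin: centre of its inner floor, 19.5 mm above the counter; axes as the caddy's.
- olive_pan: the other pan, of the same size, filled with green olives (all fixed) up to 50 mm above its inner floor, 16 mm below its rim; its centre lies 95 mm from that of the empty pan along the caddy's y. Origin and axes as for the empty pan.
- lemon: yellow lemon lying on the olives, about in the middle of their pan, long axis (its y) within 0.3 rad of the caddy's y, tipped about 14 degrees off level. 52 mm thick, 78 mm long, 0.08 to 0.15 kg, loose. Its upper 35 mm stand above the pan's rim; at least 18 mm are free between its sides and the pan's front and back walls. Origin: on its skin, 26 mm from its centre, about below it.
- lemon_center (a point): centre of the lemon, at the start about 24 mm above the olives and 8 mm above the pan's rim; its y axis is the lemon's long axis.
- black_tumbler_1: the nearer black tumbler, 70 mm wide, 85 mm tall, beyond the caddy, behind its lid: leave standing. Origin: centre of its foot.
- jigger: steel jigger, 45 mm wide, 85 mm tall, to the left of the caddy: leave standing. Origin: centre of its foot.
- salt_shaker: glass salt shaker with a steel top, 44 mm wide, 90 mm tall, beyond the caddy, behind its lid: leave standing. Origin: centre of its foot.
Things that resemble listed ones, but are neither listed nor needed, are in the scene too. Of the things like the lemon, leave any that is pink; of the rest the larger one is meant.

How it is judged:
By the outcome, as a careful person would: the job done as asked, in the order asked, and still so for the second after the job is handed in, with the robot touching nothing.
It also fails if it takes over 46 s, if anything falls off the work surface, if the arm or the gripper's body presses on something with over 40 N, if the wrist force passes 120 N, or if a joint passes its speed limit or range.

ROBOT

A 6-joint arm with a two-finger parallel gripper is mounted at the origin on a cart in front of the work surface, level with it; the furniture and walls round the work are solid. World frame = base frame: x ahead of the robot, y to its left, z up, the work surface at z = 0. Lengths are in mm, angles in rad, forces in N, time in s.
With the tool pointing down it reaches from about 400 to 925 mm from the base axis. Payload 12.5 kg.
Tool frame: the origin (TCP) lies between the finger pads; the fingertips stand 17 mm ahead of it and the grasp point (between the pads) lies 2 mm behind it (bot.nose_length is the distance from the TCP to the fingertips, in mm); z points along the fingers, x is the direction in which the jaws open and shut, and the axes are right-handed (so a half turn about z gives the same grasp; the last joint's range is limited). The gripper opens to 95 mm and grips with 3 to 60 N. Pads are 20 mm wide; open, the fingers measure 119 mm over their backs; the gripper's body (75 mm by 180 mm) begins 59 mm behind the grasp point.
Start: joints at [-1.3, 0.491, 1.559, -0, 1.092, -0.106], TCP at [229.99, -581.162, 231.661] pointing down, gripper open.
Joint ranges: [-3.1, 3.1], [-0.84, 2.19], [0.05, 2.79], [-1.13, 4.28], [0.06, 2.93], [-2.69, 2.69]. Speed limits (rad/s): [2.22, 2.22, 2.79, 3.14, 3.14, 3.14].

INTERFACE

Orientations are given as a unit quaternion [x, y, z, w].
In Python, from plant import bot gives the robot as it stands.
- The arm moves only by the shell command python3 -m jog 'ROWS' [FORCE]. ROWS is JSON, a list of rows, each a list of 3 entries, a list of its own where there are three numbers: the opening, from 0 (shut) to 1 (fully open), then the shift along the tool's x, y, z normalised to -1 to 1, where 1 is 400 mm, then the turn about the tool's z normalised to -1 to 1, where 1 is pi/2 rad. A call has 1 to 5 rows; each row is the pose to reach, as a shift and turn from the pose commanded when the call began, along the tool's axes at that moment; what a row does not reach only later rows make up. A row lasts 1/8 s, in which the tool goes at most 62.5 mm and 10.7 degrees, less where a joint would pass 70% of its speed; a pose out of reach is approached as far as the arm can. A call with a number of a shift or a turn outside -1 to 1 is refused whole. A call with a gripper value outside its range is refused whole. The fingers move at their own pace and stop on an object; FORCE is the grip in N (left out, the last holds). Time passes only in rows, so rows that repeat a pose let the fingers close. It gives the time, the measured TCP pose, the force and the opening at its end, in the units of the state.
- bot.get_obs(): the state, without advancing time (a new reading comes with each control period).
- bot.camera(name): name is "scene" or "side" or "wrist"; returns a dict with "img" (384x512x3 uint8, blue, green, red), "fx", "fy", "cx", "cy" (pixels), "cam_to_world" (4x4, takes a point from camera to world coordinates); the wrist camera has in their place "mount" (4x4, takes a point from camera to tool coordinates, whose origin is the TCP and whose axes are the tool frame's). Camera axes: x right, y down, z forward; pixel columns grow to the right and rows downward; lengths in mm; the calibration is good to about 2 mm. A picture is of the moment at which its call begins: read the wrist's pose just before it. There is no depth.
- bot.sign_off(): hands the job in, once; it reports no verdict.
The state is a dict: "clock": time; "qpos": joint angles; "qvel": joint speeds; "tau": joint torques, N m; "tool_pos": TCP position; "tool_rot": TCP orientation; "contact_force": force on the tool from outside, world axes, zero at the start; "ft_torque": the same for the moment, N m; "finger_gap": opening from 0.0 (shut) to 1.0 (fully open).
Only numpy, scipy, OpenCV 4.12 (cv2) and the standard library are available. Lean on these libraries where they do the work, as an engineer would, in place of code of your own. Each camera call takes 0.05 s, during which the arm holds its last target. There are 200 camera calls.

## Working session

There is one attempt and no reset: what is moved stays moved. The work goes in short steps, Python scripts to look and compute and a shell command to move; the robot and the scene stay as the last step left them, time stands still between calls to the robot, and variables do not carry over. Pictures are saved under pics/ and viewed, about 8 in all and at most 12, crops included, and the job is handed in when it is done.

```bash
ls; mkdir -p pics; python3 - <<'E'
from plant import bot
import cv2, numpy as np
print(bot.get_obs())
for n in("scene","side"):
    c=bot.camera(n); cv2.imwrite(f"pics/{n}0.png",c["img"]); print(n,c["fx"],c["fy"],c["cx"],c["cy"],np.round(c["cam_to_world"],4).tolist())
c=bot.camera("wrist");print(c["fx"],c["cx"],c["cy"],np.round(c["mount"],4).tolist())
E
```

```text
pics
{'clock': 0.0, 'qpos': array([-1.29961470e+00,  4.91587429e-01,  1.55944961e+00, -3.12094891e-05,
        1.09165672e+00, -1.05608608e-01]), 'qvel': array([-0.00039142,  0.00119593,  0.00141976,  0.00134813,  0.00116286,
        0.00046688]), 'tau': array([-2.28414261e-03, -6.12650657e+01, -2.58181071e+01,  6.91893767e-02,
        4.81880084e-02, -1.60014051e-04]), 'tool_pos': array([ 229.9129653 , -580.94533559,  231.04435568]), 'tool_rot': array([ 8.27028036e-01, -5.62160408e-01, -4.29104665e-04, -3.45209978e-04]), 'contact_force': array([-0.01424372,  0.61756687, -0.15340305]), 'ft_torque': array([0.00185111, 0.02711852, 0.02017355]), 'finger_gap': 1.0009765083322015}
scene 433.7390504590383 433.7390504590383 253.78805804227147 188.1506231483041 [[0.9925, 0.1069, -0.0601, 719.8821], [0.1226, -0.8658, 0.4851, -270.9254], [-0.0002, -0.4888, -0.8724, 814.2663], [0.0, 0.0, 0.0, 1.0]]
side 386.2170054882778 386.2170054882778 250.94568286115242 190.2681116342729 [[0.9293, 0.2057, -0.3066, 913.9117], [0.369, -0.5432, 0.7541, -497.2714], [-0.0114, -0.814, -0.5807, 562.4358], [0.0, 0.0, 0.0, 1.0]]
268.44752514940365 259.32547048477335 194.24367846661684 [[1.0, -0.0002, -0.0002, 0.0967], [0.0002, 0.9607, 0.2775, -78.5229], [0.0002, -0.2775, 0.9607, -152.908], [0.0, 0.0, 0.0, 1.0]]
```

View pics/scene0.png

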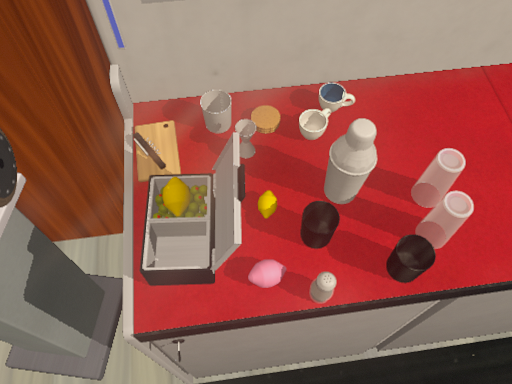

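View pics/side0.png

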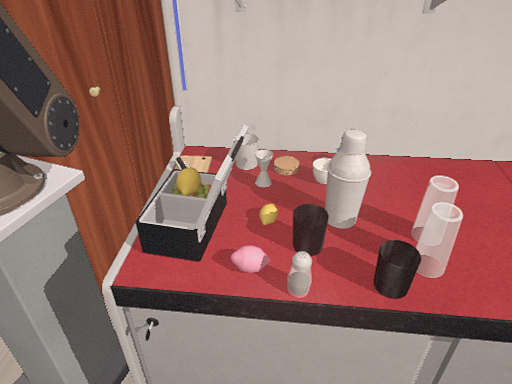

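The scene view shows the caddy at about (180,228), with the lemon in the left (far) pan at (175,196), the empty pan at (180,250) and the lid leaning right. Behind the lid are a small yellow lemon (267,204), a pink one (267,273), the tumbler (319,225) and the shaker (322,287). The jigger is at (245,138). I'll enlarge the caddy to read its corners.

```bash
python3 - <<'E'
import cv2,numpy as np
a=cv2.imread("pics/scene0.png")[120:300,135:350]; b=cv2.imread("pics/side0.png")[115:275,130:330]
a=cv2.resize(a,None,fx=3.7,fy=3.33,interpolation=cv2.INTER_CUBIC)
def grid(im,x0,y0,fx,fy):
    for x in range(x0-x0%20+20,9999,20):
        X=int((x-x0)*fx)
        if X>=im.shape[1]:break
        cv2.line(im,(X,0),(X,6),(255,255,255),1); cv2.putText(im,str(x),(X,18),0,.4,(255,255,255),1)
    for y in range(y0-y0%20+20,9999,20):
        Y=int((y-y0)*fy)
        if Y>=im.shape[0]:break
        cv2.line(im,(0,Y),(6,Y),(255,255,255),1); cv2.putText(im,str(y),(8,Y),0,.4,(255,255,255),1)
grid(a,135,120,3.7,3.33); cv2.imwrite("pics/a.png",a); print(a.shape)
E
```

```text
(599, 796, 3)
```

View pics/a.png

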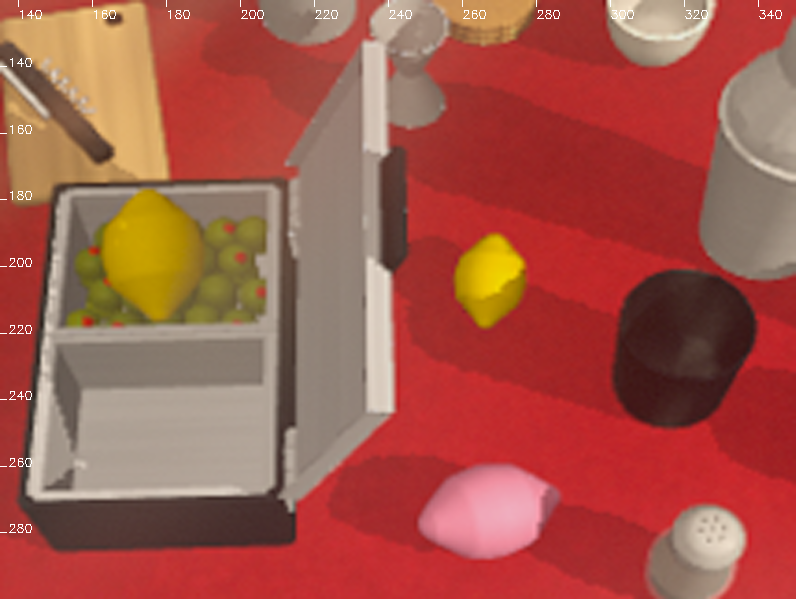

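```bash
cat > h.py <<'E'
import numpy as np
from plant import bot
def ray(c,u,v,T=None):
    T=np.array(c["cam_to_world"]) if T is None else T
    d=T[:3,:3]@np.array([(u-c["cx"])/c["fx"],(v-c["cy"])/c["fy"],1]); return T[:3,3],d
def at(c,u,v,z,T=None):
    o,d=ray(c,u,v,T); return o+d*(z-o[2])/d[2]
def px(c,p,T=None):
    T=np.array(c["cam_to_world"]) if T is None else T
    q=np.linalg.inv(T)@np.append(p,1); return np.array([c["fx"]*q[0]/q[2]+c["cx"],c["fy"]*q[1]/q[2]+c["cy"]])
E
python3 - <<'E'
from h import *
c=bot.camera("scene"); s=bot.camera("side")
P=lambda X,Y,z:at(c,135+X/3.7,120+Y/3.33,z)
np.set_printoptions(precision=1,suppress=True)
for n,X,Y,z in [("FL",56,185,86),("FR",22,497,86),("BL",283,180,86),("BR",287,495,86),("lem",152,255,94),("tipA",148,190,94),("tipB",158,321,94),("lidtopL",375,42,209),("lidtopR",385,412,209),
 ("tumbler rim",690,320,85),("small lemon",490,280,22),("pink",487,510,25),("shaker top",708,538,90),("jigger top",408,25,85),("pan FR inner",45,490,85),("pan divider L front",60,330,85),("panBL",275,190,85)]:
    print(n,P(X,Y,z))
# fit caddy pose
from scipy.optimize import least_squares
M=np.array([[-62.5,99],[-62.5,-99],[62.5,99]]);W=np.array([P(56,185,86),P(22,497,86),P(283,180,86)])[:,:2]
f=lambda q:(np.c_[np.cos(q[2])*M[:,0]-np.sin(q[2])*M[:,1]+q[0],np.sin(q[2])*M[:,0]+np.cos(q[2])*M[:,1]+q[1]]-W).ravel()
r=least_squares(f,[550,-300,0]);print(r.x,r.fun)
E
```

```text
FL [465.  137.2  86. ]
FR [494.4 -50.8  86. ]
BL [583.5 155.3  86. ]
BR [618.1 -34.4  86. ]
lem [527.3  93.6  94. ]
tipA [516.2 135.3  94. ]
tipB [538.9  53.4  94. ]
lidtopL [634.9 170.8 209. ]
lidtopR [668.  -31.4 209. ]
tumbler rim [801.9  90.9  85. ]
small lemon [697.7 135.8  22. ]
pink [711.9 -10.9  25. ]
shaker top [815.4 -34.5  90. ]
jigger top [634.1 276.7  85. ]
pan FR inner [504.  -45.4  85. ]
pan divider L front [489.  46.  85.]
panBL [580.3 148.6  85. ]
[540.   51.2   0.2] [-2.   2.1 -1.  -5.5  3.   3.3]
```

```bash
cat >> h.py <<'E'
from scipy.spatial.transform import Rotation as R
def go(pos,yaw):
    o=bot.get_obs(); r=R.from_quat(o["tool_rot"]); d=r.inv().apply(np.array(pos)-o["tool_pos"])/400
    x=r.as_matrix()[:,0]; t=-(yaw-np.arctan2(x[1],x[0])); t=(t+np.pi)%(2*np.pi)-np.pi
    print("shift",np.round(d,4),"turn",round(t/(np.pi/2),4),"now",np.round(o["tool_pos"],1),"yaw",round(np.arctan2(x[1],x[0]),3),"F",np.round(o["contact_force"],1),"t",o["clock"],"gap",round(o["finger_gap"],3))
def cad(x,y,z=0,c=(540,51.5),a=.153):
    return np.array([c[0]+x*np.cos(a)-y*np.sin(a),c[1]+x*np.sin(a)+y*np.cos(a),z])
E
python3 -c "
from h import *
go([515,60,290],.27)"
```

```text
shift [-1.2281 -1.2523 -0.1459] turn -0.932 now [ 230.  -581.1  231.4] yaw -1.194 F [-0.2  0.1  0.3] t 0.25 gap 0.997
```

```bash
R='[0.74,[-0.98,-1,-0.12],-0.932]'; true; python3 -m jog '[[0.74,[-0.98,-1,-0.12],-0.93],[0.74,[-0.98,-1,-0.12],-0.93],[0.74,[-0.98,-1,-0.12],-0.93],[0.74,[-0.98,-1,-0.12],-0.93],[0.74,[-0.98,-1,-0.12],-0.93]]' 20; python3 -c "
from h import *
go([515,60,290],.27)"
```

```text
clock: 0.88
tool_pos: [357.0, -294.9, 258.6]
tool_rot: [0.992, -0.125, 0.0, 0.0]
contact_force: [1.2, -0.4, 0.6]
finger_gap: 0.738
shift [ 0.1624 -0.9575 -0.0786] turn -0.3315 now [ 357.  -294.9  258.6] yaw -0.251 F [ 1.2 -0.4  0.6] t 0.875 gap 0.738
```

```bash
python3 -m jog '[[0.74,[0.16,-0.955,-0.08],-0.33],[0.74,[0.16,-0.955,-0.08],-0.33],[0.74,[0.16,-0.955,-0.08],-0.33],[0.74,[0.16,-0.955,-0.08],-0.33],[0.74,[0.16,-0.955,-0.08],-0.33]]' ; python3 -c "
from h import *
go([515,60,290],.27)"
```

```text
clock: 1.5
tool_pos: [484.8, -10.6, 284.4]
tool_rot: [0.991, 0.131, 0.0, 0.0]
contact_force: [0.7, -0.4, 0.4]
finger_gap: 0.737
shift [ 0.1186 -0.151  -0.0139] turn -0.0051 now [484.8 -10.6 284.4] yaw 0.262 F [ 0.7 -0.4  0.4] t 1.5 gap 0.737
```

```bash
python3 -m jog '[[0.74,[0.12,-0.15,-0.01],0],[0.74,[0.12,-0.15,-0.01],0],[0.74,[0.12,-0.15,-0.01],0]]' ; python3 - <<'E'
from h import *
import cv2,pickle
np.set_printoptions(precision=1,suppress=True)
o=bot.get_obs(); c=bot.camera("wrist")
T=np.eye(4);T[:3,:3]=R.from_quat(o["tool_rot"]).as_matrix();T[:3,3]=o["tool_pos"];T=T@c["mount"]
pickle.dump((c,T),open("w.pkl","wb"))
im=c["img"].copy()
for p,col in [((527.3,93.6,94),(255,0,0)),(cad(0,47.5,86),(255,255,0)),(cad(0,-47.5,86),(255,255,0)),(cad(-62.5,99,86),(255,0,255)),(cad(-62.5,-99,86),(255,0,255)),(cad(62.5,99,86),(255,0,255)),(cad(62.5,-99,86),(255,0,255))]:
    u=px(c,p,T);print(u);cv2.drawMarker(im,tuple(int(v) for v in u),col,0,8,1)
im=cv2.resize(im,None,fx=1.5,fy=1.5,interpolation=cv2.INTER_CUBIC)
for x in range(0,512,40):cv2.putText(im,str(x),(int(x*1.5),10),0,.35,(255,255,255),1)
for x in range(20,384,40):cv2.putText(im,str(x),(0,int(x*1.5)),0,.35,(255,255,255),1)
cv2.imwrite("pics/w1.png",im)
E
```

```text
clock: 1.88
tool_pos: [515.0, 58.1, 287.7]
tool_rot: [0.991, 0.131, -0.0, 0.0]
contact_force: [0.1, -0.9, 0.2]
finger_gap: 0.743
[275.6 154.8]
[280.3 151.5]
[271.4 218.7]
[236.3 105. ]
[224.6 247.1]
[334.5 116.4]
[309.3 255.5]
```

View pics/w1.png

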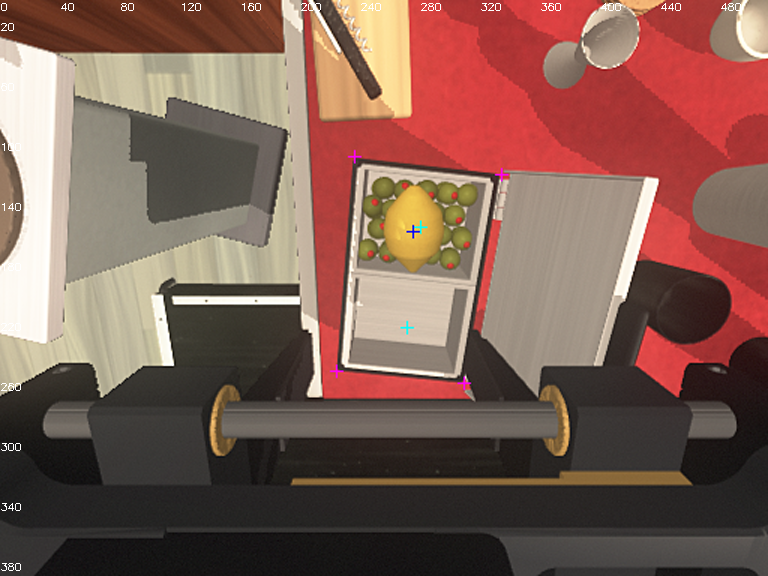

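The wrist view confirms the fit. The caddy corners fall within 3 px of the prediction. The lemon's centre is at wrist pixel (275.7,152), with its long axis vertical in the image, so it is aligned with tool y. The pan at the bottom is empty.

```bash
python3 - <<'E'
from h import *
import pickle
c,T=pickle.load(open("w.pkl","rb"))
p=at(c,275.7,152,94,T);print(p, (R.from_euler("z",-.153).apply(p-cad(0,0)))); q=(p+[527.3,93.6,94])/2
print(q);go([q[0],q[1],160],.262);go([q[0],q[1],97],.262)
E
```

```text
[526.36471458  97.08240374  94.        ] [-6.52907219 47.12799333 94.        ]
[526.83235729  95.34120187  94.        ]
shift [ 0.0542 -0.0842  0.3194] turn 0.0002 now [514.7  57.2 287.8] yaw 0.262 F [-0.8 -0.5  0.3] t 1.925 gap 0.741
shift [ 0.0543 -0.0843  0.4769] turn 0.0002 now [514.7  57.2 287.8] yaw 0.262 F [-0.8 -0.5  0.3] t 1.925 gap 0.741
```

```bash
python3 -m jog '[[0.74,[0.054,-0.084,0.1],0],[0.74,[0.054,-0.084,0.25],0],[0.74,[0.054,-0.084,0.35],0],[0.74,[0.054,-0.084,0.41],0],[0.74,[0.054,-0.084,0.41],0]]' ; python3 -c "
from h import *
go([526.8,95.5,96],.262)"
```

```text
clock: 2.55
tool_pos: [526.4, 94.1, 122.9]
tool_rot: [0.992, 0.13, -0.002, -0.0]
contact_force: [0.5, -0.2, 0.6]
finger_gap: 0.739
shift [ 0.002  -0.0031  0.0672] turn -0.0014 now [526.4  94.1 122.9] yaw 0.26 F [ 0.5 -0.2  0.6] t 2.55 gap 0.739
```

```bash
python3 -m jog '[[0.74,[0.002,-0.003,0.035],0],[0.74,[0.002,-0.003,0.066],0],[0.74,[0.002,-0.003,0.066],0]]'; python3 -m jog '[[0.3,[0,0,0],0],[0.3,[0,0,0],0],[0.3,[0,0,0],0],[0.3,[0,0,0],0]]' 20
```

```text
clock: 2.92
tool_pos: [527.4, 97.0, 97.0]
tool_rot: [0.991, 0.131, -0.001, 0.0]
contact_force: [0.6, -0.2, 0.7]
finger_gap: 0.742
clock: 3.42
tool_pos: [527.3, 97.1, 98.0]
tool_rot: [0.991, 0.131, -0.0, 0.0]
contact_force: [-4.7, -0.8, 4.8]
finger_gap: 0.534
```

```bash
python3 -m jog '[[0.3,[0,0,-0.03],0],[0.3,[0,0,-0.08],0],[0.3,[0,0,-0.16],0],[0.3,[0,0,-0.22],0],[0.3,[0,0,-0.22],0]]'; python3 - <<'E'
from h import *
import cv2
p=cad(-3,-47.5,185);go(p,.153+np.pi/2)
cv2.imwrite("pics/s2.png",cv2.resize(bot.camera("side")["img"][60:300,80:330],None,fx=2.4,fy=2.4))
E
```

```text
clock: 4.05
tool_pos: [528.5, 97.2, 187.5]
tool_rot: [0.991, 0.131, 0.002, 0.0]
contact_force: [0.6, -0.2, -1.6]
finger_gap: 0.532
shift [-0.0222  0.2351  0.0064] turn -0.9307 now [528.5  97.2 187.5] yaw 0.262 F [ 0.6 -0.2 -1.6] t 4.05 gap 0.532
```

View pics/s2.png

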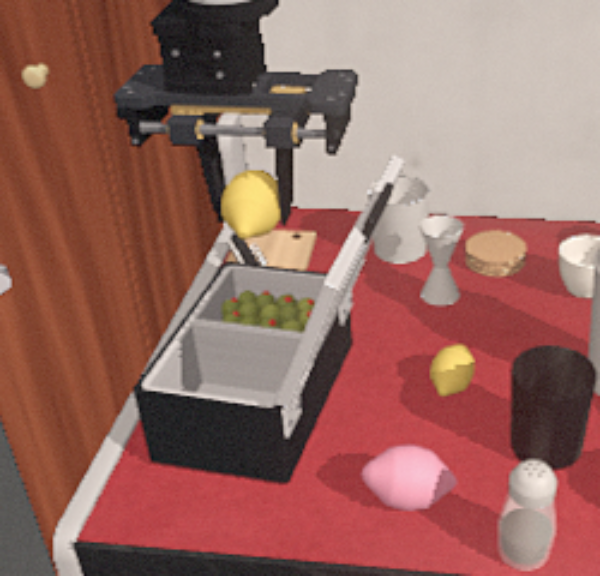

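The lemon is held centrally and clear of the pan. Next I turn it a quarter turn, so the gripper body runs along the caddy's y, and bring it over the empty pan.

```bash
python3 -m jog '[[0.3,[-0.005,0.06,0],-0.11],[0.3,[-0.011,0.12,0],-0.22],[0.3,[-0.016,0.18,0],-0.33],[0.3,[-0.022,0.235,0],-0.44],[0.3,[-0.022,0.235,0],-0.55]]'; python3 -m jog '[[0.3,[0,0,0],-0.11],[0.3,[0,0,0],-0.22],[0.3,[0,0,0],-0.33],[0.3,[0,0,0],-0.38],[0.3,[0,0,0],-0.38]]'; python3 - <<'E'
from h import *
import cv2
p=cad(-1,-47.5,185);go(p,.153+np.pi/2)
o=bot.get_obs(); c=bot.camera("wrist");im=c["img"]
T=np.eye(4);T[:3,:3]=R.from_quat(o["tool_rot"]).as_matrix();T[:3,3]=o["tool_pos"];T=T@c["mount"]
for x,y,z in [(-52,-90.5,85.5),(52,-90.5,85.5),(52,-4.5,85.5),(-52,-4.5,85.5),(-1,-47.5,187)]:
    u=px(c,cad(x,y,z),T);cv2.drawMarker(im,tuple(int(v) for v in u),(255,0,255),0,8,1)
cv2.imwrite("pics/w2.png",cv2.resize(im,None,fx=1.5,fy=1.5,interpolation=cv2.INTER_CUBIC))
E
```

```text
clock: 4.72
tool_pos: [543.4, 2.8, 184.3]
tool_rot: [0.845, 0.535, -0.001, -0.0]
contact_force: [-0.1, 0.4, -0.7]
finger_gap: 0.53
clock: 5.35
tool_pos: [543.2, 4.1, 184.6]
tool_rot: [0.652, 0.759, -0.0, -0.001]
contact_force: [0.1, -1.2, -1.4]
finger_gap: 0.528
shift [-0.0004  0.0076 -0.0011] turn -0.0011 now [543.2   4.1 184.6] yaw 1.722 F [ 0.1 -1.2 -1.4] t 5.35 gap 0.528
```

View pics/w2.png

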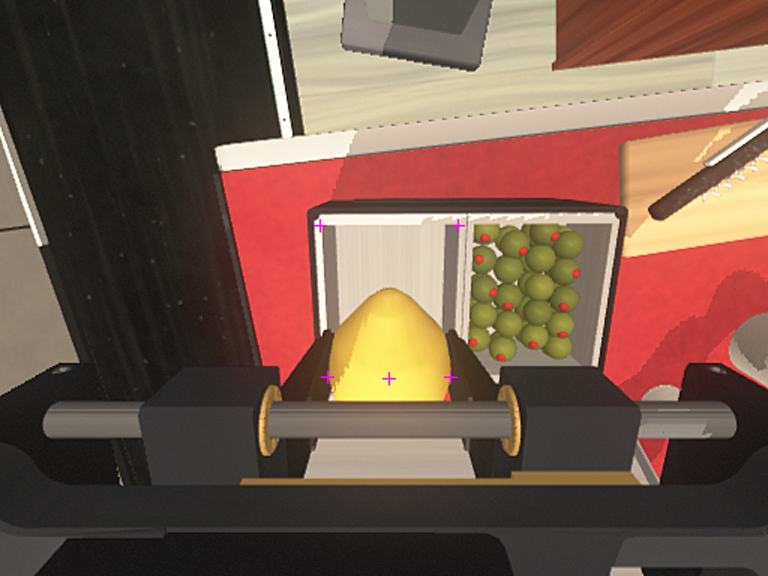

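The lemon is centred over the pan at columns 330–450. The pan's inner edges are at columns 324 and 460, which puts the pan centre about 2 mm further along tool x. I'm lowering with that correction.

```bash
python3 -m jog '[[0.3,[0.003,0.006,0.05],0],[0.3,[0.003,0.006,0.12],0],[0.3,[0.003,0.006,0.19],0],[0.3,[0.003,0.006,0.25],0],[0.3,[0.003,0.006,0.25],0]]'; python3 -m jog '[[0.3,[0,0,0.03],0],[0.3,[0,0,0.055],0],[0.3,[0,0,0.055],0]]'
```

```text
clock: 6.02
tool_pos: [544.9, 5.7, 84.0]
tool_rot: [0.652, 0.758, -0.001, -0.001]
contact_force: [-0.6, -0.3, -1.6]
finger_gap: 0.532
clock: 6.4
tool_pos: [545.5, 5.6, 63.2]
tool_rot: [0.651, 0.759, -0.0, -0.0]
contact_force: [0.3, -0.2, -2.0]
finger_gap: 0.529
```

```bash
python3 -m jog '[[0.3,[0,0,0.012],0],[0.3,[0,0,0.022],0],[0.3,[0,0,0.022],0]]';  python3 -m jog '[[0.3,[0,0,0.008],0],[0.3,[0,0,0.008],0]]'
```

```text
clock: 6.78
tool_pos: [545.7, 5.6, 54.6]
tool_rot: [0.651, 0.759, -0.0, -0.0]
contact_force: [-0.2, 0.7, -1.4]
finger_gap: 0.531
clock: 7.02
tool_pos: [545.7, 5.6, 51.5]
tool_rot: [0.651, 0.759, -0.0, -0.0]
contact_force: [0.5, 0.3, -0.7]
finger_gap: 0.529
```

```bash
python3 -m jog '[[0.3,[0,0,0.007],0],[0.3,[0,0,0.007],0]]';  python3 -m jog '[[0.58,[0,0,0],0],[0.59,[0,0,0],0],[0.59,[0,0,0],0]]'
```

```text
clock: 7.28
tool_pos: [545.7, 5.6, 48.6]
tool_rot: [0.651, 0.759, -0.0, -0.0]
contact_force: [0.0, -0.4, -0.8]
finger_gap: 0.533
clock: 7.65
tool_pos: [545.8, 5.6, 49.0]
tool_rot: [0.651, 0.759, 0.0, 0.0]
contact_force: [0.5, 0.7, -0.0]
finger_gap: 0.589
```

Released just above the floor. I'm withdrawing straight up, then checking.

```bash
python3 -m jog '[[0.59,[0,0,-0.04],0],[0.59,[0,0,-0.1],0],[0.59,[0,0,-0.24],0],[0.59,[0,0,-0.4],0],[0.59,[0,0,-0.55],0]]'; python3 - <<'E'
from h import *
import cv2
p=cad(160,0,300);go(p,.153+np.pi/2)
a=bot.camera("scene")["img"][120:300,110:350]; w=bot.camera("wrist")["img"]
cv2.imwrite("pics/c3.png",np.hstack([cv2.resize(a,(512,384)),w])[:,:900][:,:800])
E
```

```text
clock: 8.28
tool_pos: [545.2, 5.7, 272.2]
tool_rot: [0.651, 0.759, 0.0, 0.0]
contact_force: [0.5, 0.1, 0.0]
finger_gap: 0.592
shift [ 0.1155  0.4045 -0.0692] turn -0.0007 now [545.2   5.7 272.2] yaw 1.723 F [0.5 0.1 0. ] t 8.275 gap 0.592
```

View pics/c3.png

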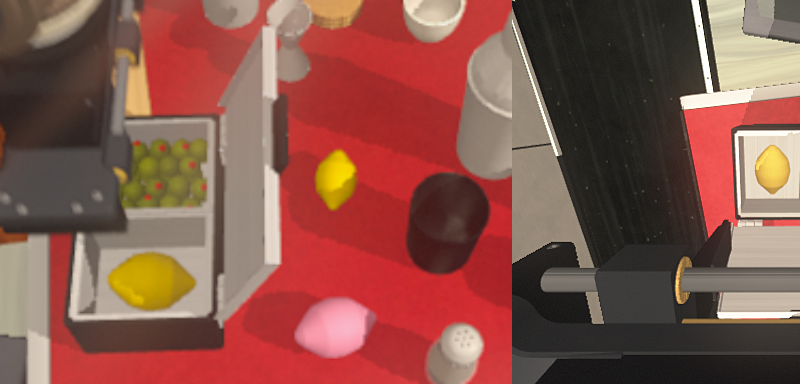

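The lemon lies flat in the empty pan at about (150,282), and the bystanders are undisturbed. Next I shut the gripper and go over and behind the lid.

```bash
python3 -m jog '[[0,[0,0,-0.08],0],[0,[0.03,0.1,-0.08],0],[0,[0.07,0.25,-0.08],0],[0,[0.115,0.405,-0.08],0],[0,[0.115,0.415,-0.08],0]]'; python3 -m jog '[[0,[0,0,0.12],0],[0,[0,0,0.24],0],[0,[0,0,0.24],0]]'; python3 -c "
from h import *
o=bot.get_obs();print(R.from_euler('z',-.153).apply(o['tool_pos']-cad(0,0)))
go(cad(58,0,205),.153+np.pi/2)"
```

```text
clock: 9.0
tool_pos: [704.6, 77.8, 299.1]
tool_rot: [0.651, 0.759, -0.0, -0.001]
contact_force: [-0.1, 0.0, -0.4]
finger_gap: 0.118
clock: 9.38
tool_pos: [700.9, 75.8, 202.2]
tool_rot: [0.651, 0.759, -0.002, -0.002]
contact_force: [0.2, -0.6, 0.4]
finger_gap: 0.006
[162.76964725  -0.49400655 202.15576065]
shift [ 0.0009 -0.262  -0.0054] turn -0.0008 now [700.9  75.8 202.2] yaw 1.722 F [ 0.2 -0.6  0.4] t 9.375 gap 0.006
```

```bash
python3 -m jog '[[0,[0,-0.04,0],0],[0,[0,-0.08,0],0],[0,[0,-0.11,0],0],[0,[0,-0.14,0],0],[0,[0,-0.165,0],0]]'; python3 -m jog '[[0,[0,-0.02,0],0],[0,[0,-0.04,0],0],[0,[0,-0.06,0],0]]';python3 - <<'E'
from h import *
import cv2
o=bot.get_obs();print(R.from_euler('z',-.153).apply(o['tool_pos']-cad(0,0)))
cv2.imwrite("pics/s4.png",cv2.resize(bot.camera("side")["img"][60:300,80:330],None,fx=2,fy=2))
E
```

```text
clock: 10.0
tool_pos: [637.1, 66.1, 205.5]
tool_rot: [0.651, 0.759, 0.0, 0.0]
contact_force: [0.0, 0.2, -0.3]
finger_gap: 0.004
clock: 10.38
tool_pos: [613.5, 62.5, 204.7]
tool_rot: [0.651, 0.759, -0.0, -0.0]
contact_force: [-0.3, -0.1, 0.8]
finger_gap: 0.009
[ 74.28706738  -0.29445381 204.74273909]
```

View pics/s4.png

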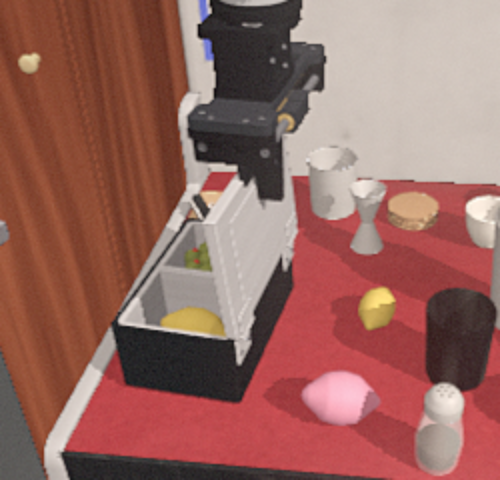

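The lid is near upright or slightly past it, with the fingers behind it. I'll push a little further and let it fall.

```bash
python3 -m jog '[[0,[0,-0.02,0],0],[0,[0,-0.04,0],0],[0,[0,-0.055,0],0],[0,[0,-0.055,0],0],[0,[0,-0.055,0],0]]'; python3 -m jog '[[0,[0,0,-0.05],0],[0,[0,0,-0.15],0],[0,[0,0,-0.2],0],[0,[0,0,-0.2],0],[0,[0,0,-0.2],0]]'; python3 - <<'E'
from h import *
import cv2
c=bot.camera("scene")["img"][110:310,110:350]
s=bot.camera("side")["img"][100:300,110:330]
cv2.imwrite("pics/f.png",np.hstack([cv2.resize(c,(400,360)),cv2.resize(s,(400,360))]))
E
```

```text
clock: 11.05
tool_pos: [592.3, 59.3, 204.9]
tool_rot: [0.651, 0.759, 0.0, 0.0]
contact_force: [-0.0, 1.0, 0.1]
finger_gap: 0.003
clock: 11.68
tool_pos: [591.9, 59.3, 283.7]
tool_rot: [0.651, 0.759, -0.0, -0.001]
contact_force: [1.0, 0.0, 0.1]
finger_gap: 0.006
```

View pics/f.png

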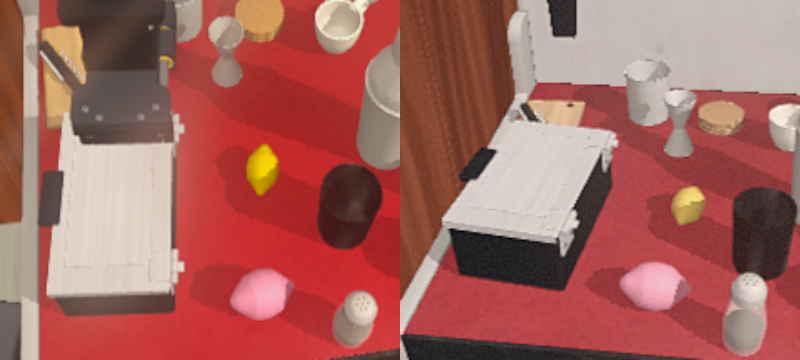

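The lid lies flat and shut, everything else stands where it was, and the gripper is clear.

```bash
python3 -c "
from plant import bot
print(bot.sign_off())"
```

```text
the job is handed in; nothing more can be done
None
```

The lemon is in the empty pan and the caddy is shut; I handed the job in at about 12 s of robot time.

- **Lemon:** I gripped it at 20 N, turned it a quarter turn and lowered it to a few millimetres at most above the pan floor before letting go. No floor contact showed in the force reading, so it may have settled a millimetre or two. A picture afterwards showed it lying flat in the pan.
- **Lid:** I pushed it from behind with the shut fingers, past upright, and it fell closed on its own. The last two pictures show it flat on the rim.
- **Bystanders:** The black tumbler, salt shaker and jigger stand where they were, and so do the pink and the small yellow lemons. The gripper ended about 180 mm above the lid, touching nothing.
- **Forces:** The force readings at the end of each move stayed below about 7 N.
- **Disagreements:** The caddy's visible rim measured about 5 to 8 mm smaller than its stated size. The two views placed the lemon about 4 mm apart, and the pan centre was about 2 mm off the first fit. I used the average for the lemon and corrected for the pan before lowering. No check failed.

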